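# Clear the carving board and seat the blank in its corner

## Task

Clear the red-handled gouge off the carving board: set it down, without dropping it, flat in the tool tray's empty green-lined compartment, handle towards the tray's yellow end, and let go of it. Then bring the square wooden blank onto the board, set it down flat with its holding block up, again without dropping it, and press it firmly and squarely into the corner so that it bears on the far stop and the left stop at once; the program finishes while still holding it pressed there. Leave the blue-handled chisel, the mug, the mallet and the matchbox where they are.

Things in the scene. Friction and masses are not known exactly. Their poses are not given: they have to be found in the camera images.
- board: Fixed plywood carving board lying on the bench, 260 mm (its x) by 250 mm (its y), 20 mm thick; origin at the centre of its underside. A stop runs along its whole +x edge and one along its +y edge; both are 18 mm wide and rise 18 mm above the board's top. The other two edges are open. Its top and stops are waxed and slippery (friction about 0.25 on the top, 0.12 on the stops). It does not move.
- far_stop: The dark wooden stop along the board's +x edge (away from the robot); its inner face looks to the board's -x. Origin at the centre of its underside, on the board's top. Rigid.
- left_stop: The dark steel stop along the board's +y edge (robot's left); its inner face looks to the board's -y. Origin at the centre of its underside, on the board's top. Rigid.
- corner (a point): The inner corner of the two stops, at the board's top surface (20 mm above the bench). Its x axis points squarely into the far stop, its y axis squarely into the left stop, z up. With the blank seated, the blank's centre lies at x -42, y -42, z +27 mm in this frame.
- blank_center (a point): Centre (half-way up) of the loose carving blank, about 160 g (varies): a square light wooden panel 84 x 84 mm, 24 mm thick, with a square dark wooden holding block 38 x 38 mm, 30 mm tall, glued centrally on top, sides parallel to the panel's; 54 mm tall in all, this point 27 mm above the underside. x and y axes are parallel to the sides, z up. It starts on the bench; grip it by the holding block. Any of its four sides may face the stops.
- blank: The same loose carving blank; origin at the centre of its underside.
- gouge_grip (a point): Balance point of the loose gouge, about 90 g, half-way up its red handle (13 mm above the underside). The tool is 180 mm long: handle 100 mm long, 24 mm wide, 26 mm tall, flat underneath, then a brass ferrule and a steel blade 14 mm wide that hangs free at the handle's mid height. x points to the blade's tip. This point lies 60 mm from the handle's end and 120 mm from the tip, i.e. 30 mm behind the middle of the tool. It starts lying on the carving board.
- gouge_tip (a point): Tip of the gouge's blade, 120 mm ahead (x) of gouge_grip, same height.
- gouge: The same gouge; origin under the middle of its length.
- tray: Fixed wooden tool tray on the bench, 220 mm (its x) by 99 mm (its y); floor 5 mm thick, walls 5 mm thick with their tops 15 mm above the bench. A wall along x parts it into two compartments, each 210 x 42 mm, centred 23.5 mm either side of the middle. The wall at its -x end is painted yellow. Origin at the centre of its underside. It does not move.
- liner: Fixed green pad, 204 x 38 mm and 2 mm thick, on the floor of the tray's empty compartment (which of the two varies); the walls stand 8 mm above its top. Origin at the centre of its underside, at the compartment's centre, 5 mm above the bench; x along the compartment, away from the tray's yellow end.
- spare: Loose blue-handled chisel of the gouge's shape, lying in the other compartment; bystander. Origin under the middle of its length, x to its tip.
- mug: Loose terracotta mug, 76 mm across, 85 mm tall, handle to its +y; bystander. Origin at the centre of its underside.
- mallet: Loose wooden mallet lying on the bench, head 110 x 55 x 55 mm, 260 mm long over all; bystander. Origin on the underside's level at mid length, handle along its -x.
- matchbox: Loose small plain box, 56 x 36 x 16 mm; bystander. Origin at the centre of its underside.

How it is judged:
On the way:
1. the gouge lies flat in the green-lined compartment, handle to the yellow end, released (x of gouge_grip in the frame of liner between -0.047 and -0.013 m and y of gouge_grip in the frame of liner between -0.011 and 0.011 m and z of gouge_grip in the frame of liner below 0.019 m and x of gouge_tip in the frame of liner above 0.06 m and angle between gouge_grip's own x axis and vertical between 1.49 and 1.65 rad and contact force between gouge and the fingers below 0.05 N), for 0.2 s.
At the end, for the whole second after the job is handed in: Gouge still, flat (0.08 rad) in the green-lined compartment, tip away from the yellow end, untouched. Blank flat on the board (tilt under 0.06 rad), square to the stops within 0.05 rad, within 3 mm of seated, bearing on each stop with over 2 N while the fingers press it (over 1 N) (all of step 1 and linear speed of each of gouge, blank below 0.02 m/s and contact force between blank and far_stop above 2 N and contact force between blank and left_stop above 2 N and contact force between blank and the fingers above 1 N and x of blank_center in the frame of corner between -0.0455 and -0.039 m and y of blank_center in the frame of corner between -0.0455 and -0.039 m and z of blank_center in the frame of corner between 0.023 and 0.031 m and angle between blank_center's own z axis and vertical below 0.06 rad and (angle between the x axis of blank_center and the x axis of corner, either way round below 0.05 rad or angle between the x axis of blank_center and the y axis of corner, either way round below 0.05 rad)); the arm keeps its last pose, push and grip.
It fails at once if blue chisel pushed more than 30 mm (distance of spare from where it was at the start of the episode above 0.03 m).
It fails at once if mug pushed more than 30 mm (distance of mug from where it was at the start of the episode above 0.03 m).
It fails at once if mallet pushed more than 30 mm (distance of mallet from where it was at the start of the episode above 0.03 m).
It fails at once if matchbox pushed more than 30 mm (distance of matchbox from where it was at the start of the episode above 0.03 m).
It fails at once if the gouge or the blank dropped from a height ((height (world z) of gouge_grip above 0.075 m and contact force between gouge and the fingers below 0.01 N) or (height (world z) of blank_center above 0.095 m and contact force between blank and the fingers below 0.01 N)).
It also fails if it takes over 61 s, if anything falls off the work surface, if the arm or the gripper's body presses on something with over 40 N, if the wrist force passes 120 N, or if a joint passes its speed limit or range.

## Robot

A 7-joint arm with a two-finger parallel gripper is mounted at the origin on the work surface. World frame = base frame: x ahead of the robot, y to its left, z up, the work surface at z = 0. Lengths are in m, angles in rad, forces in N, time in s.
With the tool pointing down it reaches from about 0.35 to 0.9 m from the base axis. Payload 8.1 kg.
Tool frame: the origin (TCP) lies midway between the tips of the shut fingers; the grasp point (between the pads) lies 19 mm behind it; z points along the fingers, y is the direction in which the jaws open and shut (so a half turn about z gives the same grasp; the last joint's range is limited). The gripper opens to 92 mm and grips with 3 to 60 N. Pads are 19 mm wide; open, the fingers measure 130 mm over their backs; the gripper's body (75 mm by 190 mm) begins 47 mm behind the grasp point.
Start: joints at [1.05, 0.434, 0.025, 1.573, -0.012, 1.134, -0.075], TCP at [0.254, -0.571, 0.227] pointing down, gripper open.
Joint ranges: [-2.62, 2.62], [-0.44, 2.09], [-1.27, 1.32], [0.08, 2.57], [-1.32, 4.46], [0.12, 2], [-2.74, 2.74]. Speed limits (rad/s): [2.22, 2.22, 3.01, 3.01, 3.14, 3.14, 3.14].

## Interface

Orientations are given as a rotation vector (axis times angle).
In Python, from cell import monitor, get_image, get_calibration, workorder, look_for, masks_of gives the robot as it stands.
- The arm moves only by the shell command python3 -m crank 'ROWS' [FORCE]. ROWS is JSON, a list of rows, each a list of 3 entries, a list of its own where there are three numbers: the shift along the tool's x, y, z in cm, then the turn about the tool's z in degrees, then the closure in counts, from 0 (fully open) to 255 (shut). A call has 1 to 5 rows; each row shifts and turns the commanded pose from where the row before left it, along the tool's axes as they then stand; what a row does not reach is not made up. A row lasts 1/10 s, in which the tool goes at most 50 mm and 8.59 degrees, less where a joint would pass 70% of its speed; a pose out of reach is approached as far as the arm can. A call with a gripper value outside its range is refused whole. The fingers move at their own pace and stop on an object; FORCE is the grip in N (left out, the last holds). Time passes only in rows, so rows that do not move let the fingers close. It gives the time, the measured TCP pose, the force and the opening at its end, in the units of the state.
- monitor.observe(): the state, without advancing time (a new reading comes with each control period).
- get_image(name): name is "side" or "top"; returns (picture, depth): 420x560x3 uint8, red, green, blue; 420x560 float32, m along the optical axis (not along the pixel's ray), 0 where there is no reading.
- get_calibration(name): a dict with "fx", "fy", "cx", "cy" (pixels), "R" (3x3) and "t" (3): a world point X has camera coordinates R X + t. Camera axes: x right, y down, z forward; pixel columns grow to the right and rows downward; lengths in m; the calibration is good to about 2 mm. A picture is of the moment at which its call begins. get_calibration takes no time and is no camera call.
- workorder.sign_off(): hands the job in, once; it reports no verdict.
Trained networks look in the newest picture that a camera, given by its name, has taken for a name from the list of things; names that differ only in an ending like _2 or _b are one class to them, and where a whole thing is asked for, a point or a joint stands for the part that bears it (a point fixed in the world has none). Each returns a list of dicts, best first, with "score" (0 to 1); they miss things now and then, are a little off and sometimes report something else, mostly with a low value. They report only what shows in the picture. A call takes as long as a camera call.
- look_for(label, camera): "location" ([x, y, z] in m, in world coordinates, good to about 4 mm: the middle of the surface that is visible of it).
- masks_of(label, camera): "region" (420x560 bool, what is visible of it).
The state is a dict: "clock": time; "joints": joint angles; "dq": joint speeds; "joint_efforts": joint torques, N m; "position": TCP position; "ee_rot": TCP orientation; "force": force on the tool from outside, world axes, zero at the start; "ft_torque": the same for the moment, N m; "width": opening from 0.0 (shut) to 1.0 (fully open).
Only numpy, scipy, OpenCV 4.12 (cv2) and the standard library are available. Lean on these libraries where they do the work, as an engineer would, in place of code of your own. Each camera call takes 0.05 s, during which the arm holds its last target.

## Working session

There is one attempt and no reset: what is moved stays moved. The work goes in short steps, Python scripts to look and compute and a shell command to move; the robot and the scene stay as the last step left them, time stands still between calls to the robot, and variables do not carry over. Pictures are saved under pics/ and viewed, and the job is handed in when it is done.

```bash
mkdir -p pics; ls; python3 - <<'E'
from cell import monitor,get_image,get_calibration
import cv2
print(monitor.observe())
for n in("top","side"):
    im,d=get_image(n); cv2.imwrite(f"pics/{n}0.png",im[:,:,::-1]); print(n,get_calibration(n))
E
```

```text
pics
{'clock': 0.0, 'joints': array([ 1.05040195,  0.43523491,  0.02498831,  1.57412708, -0.01159511,
        1.13398397, -0.07506802]), 'dq': array([ 0.00119895, -0.00229979,  0.0012284 ,  0.00038048,  0.00123227,
       -0.00054422, -0.00084472]), 'joint_efforts': array([-1.12582176e-03, -6.67827559e+01,  9.84255038e-01, -3.14455533e+01,
       -6.05967036e-02,  4.27503360e-02,  1.67203784e-04]), 'position': array([ 0.25331509, -0.57079041,  0.22592615]), 'ee_rot': array([-3.07181125e+00, -6.51112436e-01,  7.61937966e-04]), 'force': array([ 0.45871769, -0.68809323,  0.51650112]), 'ft_torque': array([ 0.01508477, -0.04651043,  0.00206396]), 'width': 0.99883773789446}
top {'fx': 437.026966475317, 'fy': 437.026966475317, 'cx': 285.744653040269, 'cy': 205.8340828180809, 'R': array([[-0.01924577, -0.99975795,  0.01066045],
       [-0.99574398,  0.01820513, -0.09034656],
       [ 0.09013061, -0.01235387, -0.99585333]]), 't': array([0.10572949, 0.58028093, 1.15319914])}
side {'fx': 439.21121132919745, 'fy': 439.21121132919745, 'cx': 281.6296503984424, 'cy': 205.27996611369673, 'R': array([[-0.85050123, -0.52566156,  0.01809907],
       [-0.41051279,  0.6418955 , -0.64764915],
       [ 0.32882655, -0.5582563 , -0.7617237 ]]), 't': array([0.55144242, 0.19132151, 1.335762  ])}
```

View pics/top0.png

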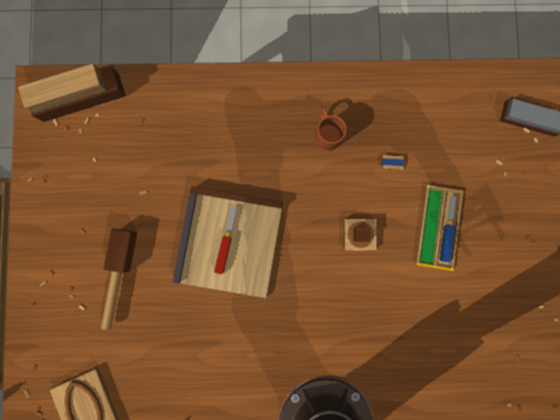

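View pics/side0.png

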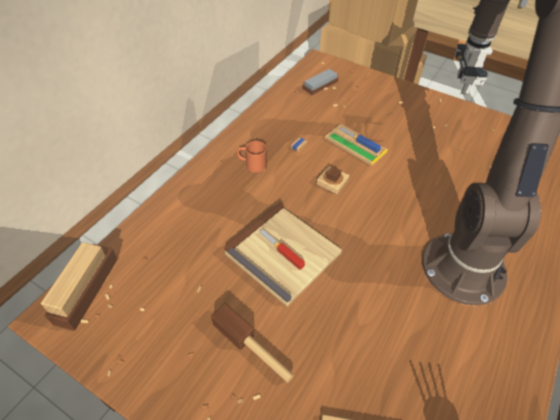

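Top view: the gouge lies on the board, with its handle at about (222,255) and blade tip at (234,207). The tray is at (440,228): green compartment on the left, yellow end at the bottom. The blank is at (361,234). Next I'll get metric poses.

```bash
cat > h.py <<'E'
import numpy as np, cv2
from cell import monitor,get_image,get_calibration,look_for,masks_of
def pts(name,mask,d):
    c=get_calibration(name); v,u=np.nonzero(mask&(d>0)); z=d[v,u]
    P=np.c_[(u-c["cx"])/c["fx"]*z,(v-c["cy"])/c["fy"]*z,z]
    return (P-c["t"])@c["R"], u, v
def rect(P):
    (cx,cy),(w,h),a=cv2.minAreaRect((P[:,:2]*1000).astype(np.float32))
    return np.round([cx,cy,w,h,a],1)
E
python3 - <<'E'
from h import *
for cam in("top","side"):
    im,d=get_image(cam)
    for l in("gouge","blank","liner","tray","board","far_stop","left_stop","spare","mug","matchbox","mallet"):
        r=masks_of(l,cam)
        if not r: print(cam,l,"none");continue
        m=r[0]["region"]; P,u,v=pts(cam,m,d)
        print(cam,l,round(r[0]["score"],2),len(r),"px",int(u.mean()),int(v.mean()),"n",len(P),"z",np.round(np.percentile(P[:,2],[5,50,95]),3),"rect",rect(P), "mean",P.mean(0).round(3))
        np.save(f"pics/{cam}_{l}.npy",np.c_[P,im[v,u] if False else im[(m&(d>0))]])
E
```

```text
top gouge none
top blank 0.61 1 px 359 233 n 944 z [0.02  0.025 0.055] rect [ 502.8 -103.4   83.6   80.9   89. ] mean [ 0.503 -0.102  0.03 ]
top liner 0.96 1 px 430 226 n 1007 z [0.003 0.006 0.01 ] rect [ 522.3 -300.4   39.6  203.8   79.6] mean [ 0.521 -0.3    0.006]
top tray 0.9 2 px 441 223 n 1372 z [0.001 0.009 0.017] rect [ 519.9 -325.6  107.6  224.3   79.5] mean [ 0.528 -0.33   0.009]
top board 0.68 1 px 227 241 n 8611 z [0.016 0.02  0.039] rect [490.3 255.5 259.3 269.9  79.1] mean [0.491 0.252 0.023]
top far_stop 0.55 1 px 235 196 n 684 z [0.026 0.038 0.041] rect [611.2 228.5 249.5  23.8  79.5] mean [0.609 0.228 0.036]
top left_stop 0.72 2 px 224 244 n 520 z [0.032 0.044 0.049] rect [495.6 257.7  28.2 178.4  76.1] mean [0.483 0.258 0.042]
top spare 0.79 1 px 447 233 n 589 z [0.012 0.027 0.033] rect [ 513.3 -348.7   35.8  179.4   80.1] mean [ 0.5   -0.34   0.025]
top mug 0.71 1 px 329 130 n 919 z [0.001 0.031 0.085] rect [789.1 -34.1  83.  104.4  75.7] mean [ 0.783 -0.027  0.037]
top matchbox 0.71 1 px 391 161 n 293 z [0.005 0.015 0.019] rect [ 701.7 -200.8   55.9   39.4   86.5]
[... 813 characters left out ...]
5 0.037 0.042] rect [608.5 227.1 250.   22.6  79.4] mean [0.607 0.231 0.036]
side left_stop 0.58 1 px 260 276 n 592 z [0.024 0.038 0.042] rect [501.7 360.8  29.6 241.2  79.2] mean [0.493 0.369 0.036]
side spare 0.56 1 px 363 141 n 330 z [0.004 0.023 0.034] rect [ 510.  -361.4   67.   180.7   77. ] mean [ 0.494 -0.341  0.021]
side mug 0.91 1 px 254 156 n 641 z [0.007 0.054 0.085] rect [810.8 -36.9  78.  151.3  74.2] mean [ 0.777 -0.023  0.051]
side matchbox 0.58 1 px 297 144 n 158 z [-0.001  0.015  0.02 ] rect [ 704.5 -213.7   82.7   50.8   84.9] mean [ 0.7   -0.2    0.012]
side mallet 0.82 1 px 244 337 n 1502 z [0.022 0.051 0.058] rect [397.6 548.9  55.3 256.5  80.4] mean [0.425 0.549 0.046]
```

```bash
python3 - <<'E'
from h import *
for cam in("top","side"):
    im,d=get_image(cam); P,u,v=pts(cam,d>0,d); C=im[d>0].astype(int)
    r,g,b=C.T
    def box(x0,x1,y0,y1,z0,z1): return (P[:,0]>x0)&(P[:,0]<x1)&(P[:,1]>y0)&(P[:,1]<y1)&(P[:,2]>z0)&(P[:,2]<z1)
    def pca(Q,n):
        c=Q.mean(0); w,V=np.linalg.eigh(np.cov(Q[:,:2].T)); a=V[:,1]; a=a*np.sign(a[0]); s=(Q[:,:2]-c[:2])@a
        print(cam,n,len(Q),"mean",c.round(4),"ang",np.degrees(np.arctan2(a[1],a[0])).round(2),"range",s.min().round(4),s.max().round(4),"rect",rect(Q), "zmed",np.median(Q[:,2]).round(4))
    G=box(.38,.6,.15,.34,.02,.07)
    red=G&(r>100)&(g<70)&(b<70); pca(P[red],"handle")
    tb=G&(P[:,2]>.026)&(P[:,0]<.59); pca(P[tb],"tool-ish")
    pca(P[box(.42,.62,-.38,-.24,-.01,.02)&(g>1.4*r)&(g>1.4*b)],"green")
    pca(P[box(.44,.57,-.17,-.03,.018,.029)&(r>110)],"panel")
    pca(P[box(.44,.57,-.17,-.03,.048,.07)],"block")
    pca(P[box(.35,.68,.05,.45,.033,.045)&(r<110)&(g<90)&(P[:,1]>.33)],"lstop")
    pca(P[box(.57,.68,.05,.42,.033,.045)],"fstop")
    Y=box(.38,.5,-.4,-.2,-.01,.03)&(r>150)&(g>120)&(b<70); pca(P[Y],"yellow")
E
```

```text
top handle 292 mean [0.4549 0.2644 0.0456] ang -13.62 range -0.0485 0.0492 rect [455.3 264.4  20.8  97.6  75.9] zmed 0.0456
top tool-ish 572 mean [0.4852 0.2548 0.0412] ang -18.78 range -0.1048 0.1326 rect [487.8 242.3 203.2 185.8   0.5] zmed 0.0433
top green 914 mean [ 0.5201 -0.3011  0.0063] ang -10.64 range -0.099 0.1011 rect [ 521.2 -300.7   36.7  200.    79.6] zmed 0.0063
top panel 591 mean [ 0.4993 -0.0992  0.0235] ang 40.38 range -0.0569 0.0563 rect [ 502.8 -103.1   84.3   81.1   88.7] zmed 0.0235
top block 205 mean [ 0.5029 -0.1037  0.0532] ang -81.01 range -0.0213 0.021 rect [ 503.2 -103.8   38.4   34.3   88.8] zmed 0.0533
top lstop 684 mean [0.5124 0.3643 0.0381] ang -11.0 range -0.1302 0.1297 rect [512.1 363.9  21.9 259.9  78.7] zmed 0.0381
top fstop 778 mean [0.6057 0.2492 0.0377] ang 84.54 range -0.1451 0.1086 rect [603.8 232.5 255.7  67.7  89. ] zmed 0.0377
top yellow 99 mean [ 0.4114 -0.3055  0.0101] ang 79.22 range -0.055 0.0517 rect [ 411.2 -307.1  106.7    7.7   78.9] zmed 0.0132
side handle 209 mean [0.4531 0.2688 0.0449] ang -14.48 range -0.046 0.0489 rect [454.3 
[... 270 characters left out ...]
91.6   80.5] zmed 0.0071
side panel 288 mean [ 0.4979 -0.0938  0.0242] ang 28.69 range -0.0553 0.0543 rect [ 503.7 -103.3   87.    86.9   88. ] zmed 0.0246
side block 96 mean [ 0.5027 -0.1035  0.0539] ang -63.85 range -0.0255 0.0271 rect [ 5.029e+02 -1.045e+02  3.710e+01  4.410e+01  5.000e-01] zmed 0.0537
side lstop 3 mean [0.6227 0.3404 0.0364] ang 86.97 range -0.0104 0.0082 rect [622.9 339.3  18.7   1.2  87.8] zmed 0.0365
side fstop 508 mean [0.6057 0.2539 0.0379] ang 84.76 range -0.1506 0.1035 rect [6.058e+02 2.328e+02 7.060e+01 2.568e+02 2.000e-01] zmed 0.0379
side yellow 41 mean [ 0.4124 -0.3085  0.0125] ang 80.51 range -0.044 0.0487 rect [ 415.2 -306.6   92.7   13.    80.5] zmed 0.0137
```

```bash
cat > plan.py <<'E'
import sys; from h import *
from scipy.spatial.transform import Rotation as R
s=monitor.observe(); M=R.from_rotvec(s["ee_rot"]).as_matrix(); p=s["position"]
yaw=np.degrees(np.arctan2(M[1,0],M[0,0]))
x,y,z,w=map(float,sys.argv[1:5])
print("pos",p.round(4),"yaw",yaw.round(2),"tilt",np.degrees(np.arccos(-M[2,2])).round(2),"F",s["force"].round(2),"w",round(s["width"],3),"t",s["clock"],"j",s["joints"].round(2))
print("turn",round((yaw-w+180)%360-180,2),"delta now axes cm",(M.T@(np.array([x,y,z])-p)*100).round(2))
a=np.radians(w); D=np.array([x,y,z])-p
print("delta in final axes cm",(100*np.array([D[0]*np.cos(a)+D[1]*np.sin(a), D[0]*np.sin(a)-D[1]*np.cos(a), -D[2]])).round(2))
E
python3 -m crank '[[[0,0,0],7.6,60],[[0,0,0],7.6,60],[[0,0,0],7.6,60],[[0,0,0],7.6,60],[[0,0,0],7.5,60]]' 15; python3 plan.py .4647 .2626 .12 -14
```

```text
clock: 1.9
position: [0.2536, -0.5713, 0.2268]
ee_rot: [3.117, -0.39, 0.0]
force: [0.5, 0.6, -0.5]
width: 0.765
pos [ 0.2536 -0.5713  0.2268] yaw -14.28 tilt 0.01 F [ 0.54  0.61 -0.51] w 0.765 t 1.9 j [ 0.95  0.43  0.17  1.58 -0.08  1.13 -0.68]
turn -0.28 delta now axes cm [ -0.11 -86.02  10.67]
delta in final axes cm [  0.31 -86.02  10.68]
```

```bash
python3 -m crank '[[[1,-4.7,0],0,60],[[1,-4.7,0],0,60],[[1,-4.7,0],0,60],[[1,-4.7,0],0,60],[[1,-4.7,0],0,60]]' 15; python3 -m crank '[[[0,-4.9,0],0,60],[[0,-4.9,0],0,60],[[0,-4.9,0],0,60],[[0,-4.9,0],0,60],[[0,-4.9,0],0,60]]'; python3 plan.py .4647 .2626 .12 -14
```

```text
clock: 2.4
position: [0.3594, -0.3535, 0.227]
ee_rot: [3.118, -0.382, 0.001]
force: [1.3, 0.0, 0.3]
width: 0.765
clock: 2.9
position: [0.4182, -0.1157, 0.2271]
ee_rot: [3.118, -0.382, 0.002]
force: [1.1, -0.5, 0.1]
width: 0.762
pos [ 0.4182 -0.1157  0.2271] yaw -13.98 tilt 0.07 F [ 1.12 -0.48  0.08] w 0.762 t 2.9 j [ 0.24  0.13 -0.1   2.    0.02  1.01 -1.69]
turn 0.02 delta now axes cm [ -4.63 -37.83  10.7 ]
delta in final axes cm [ -4.64 -37.83  10.71]
```

```bash
python3 -m crank '[[[0,-4.5,0],0,60],[[0,-4.5,0],0,60],[[0,-4.5,0],0,60],[[0,-4.5,0],0,60],[[0,0,0],0,60]]';  python3 plan.py .4647 .2626 .12 -14
```

```text
clock: 3.4
position: [0.4623, 0.0638, 0.2271]
ee_rot: [-3.117, 0.368, -0.002]
force: [0.2, -1.5, 0.5]
width: 0.764
pos [0.4623 0.0638 0.2271] yaw -13.48 tilt 0.2 F [ 0.22 -1.51  0.51] w 0.764 t 3.4 j [-0.04  0.19 -0.25  1.93  0.05  1.03 -2.11]
turn 0.52 delta now axes cm [ -4.41 -19.35  10.77]
delta in final axes cm [ -4.58 -19.35  10.71]
```

```bash
python3 -m crank '[[[-1.1,-4.8,0],0,60],[[-1.1,-4.8,0],0,60],[[-1.1,-4.8,2],0,60],[[-1.2,-4.7,2],0,60],[[0,0,4],0,60]]';  python3 plan.py .4647 .2626 .12 -14
```

```text
clock: 3.9
position: [0.4644, 0.2566, 0.1506]
ee_rot: [-3.112, 0.369, -0.006]
force: [1.0, 0.5, -0.4]
width: 0.766
pos [0.4644 0.2566 0.1506] yaw -13.53 tilt 0.51 F [ 1.    0.52 -0.4 ] w 0.766 t 3.9 j [-0.35  0.38 -0.33  1.88  0.15  0.89 -2.56]
turn 0.47 delta now axes cm [-0.12 -0.56  3.06]
delta in final axes cm [-0.11 -0.59  3.06]
```

```bash
python3 -m crank '[[[-0.1,-0.6,2],0.5,60],[[0,0,2],0,60],[[0,0,2],0,60],[[0,0,0],0,60]]';  python3 plan.py .4647 .2626 .033 -14; python3 - <<'E'
from h import *
for c in("side","top"):
    im,d=get_image(c); cv2.imwrite(f"pics/{c}1.png",cv2.resize(im[150:350,150:420,::-1] ,None,fx=2.9,fy=2.9))
E
```

```text
clock: 4.3
position: [0.463, 0.2528, 0.0867]
ee_rot: [3.114, -0.395, -0.005]
force: [-0.6, -0.2, 0.4]
width: 0.763
pos [0.463  0.2528 0.0867] yaw -14.48 tilt 0.26 F [-0.62 -0.19  0.42] w 0.763 t 4.3 j [-0.38  0.47 -0.3   1.94  0.2   0.76 -2.61]
turn -0.48 delta now axes cm [-0.06 -1.01  5.36]
delta in final axes cm [-0.07 -1.    5.37]
```

View pics/side1.png

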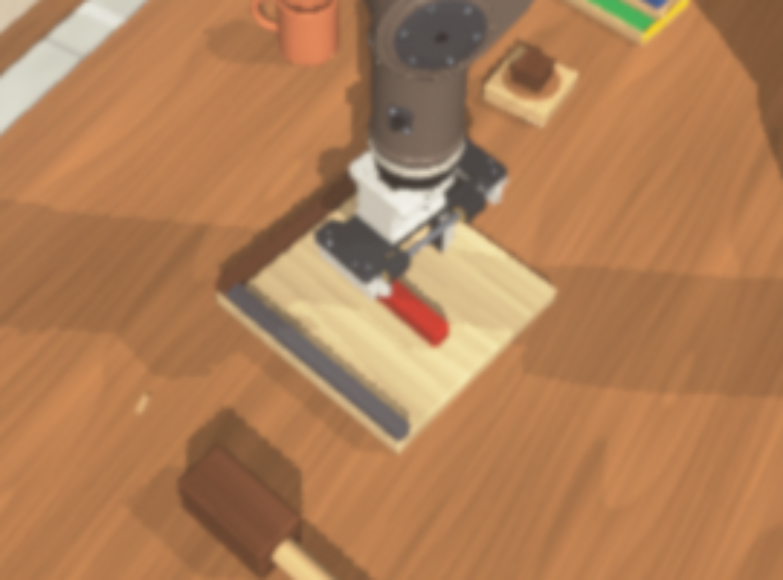

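The left shift fell short because joint 7 is near its limit. I'll take the half-turned grasp instead.

```bash
python3 -m crank '[[[0,0,-1],-8.5,60],[[0,0,-1],-8.5,60],[[0,0,0],-8.5,60],[[0,0,0],-8.5,60],[[0,0,0],-8.5,60]]' ; python3 -m crank '[[[0,0,0],-8.5,60],[[0,0,0],-8.5,60],[[0,0,0],-8.5,60],[[0,0,0],-8.5,60],[[0,0,0],-8.5,60]]';python3 -m crank '[[[0,0,0],-8.5,60],[[0,0,0],-8.5,60],[[0,0,0],-8.5,60],[[0,0,0],-8.5,60],[[0,0,0],-8.5,60]]';python3 -m crank '[[[0,0,0],-8.5,60],[[0,0,0],-8.5,60],[[0,0,0],-8.5,60],[[0,0,0],-8.5,60],[[0,0,0],-8.5,60]]'; python3 plan.py .4647 .2626 .033 166
```

```text
clock: 4.9
position: [0.4653, 0.2544, 0.1106]
ee_rot: [-3.046, -0.769, -0.004]
force: [-0.4, -0.7, 0.1]
width: 0.767
clock: 5.4
position: [0.4653, 0.2542, 0.1105]
ee_rot: [2.559, 1.82, 0.004]
force: [-0.4, -0.6, 1.0]
width: 0.762
clock: 5.9
position: [0.4654, 0.2541, 0.1104]
ee_rot: [1.725, 2.623, 0.002]
force: [-0.2, -0.5, 0.5]
width: 0.765
clock: 6.4
position: [0.4654, 0.2539, 0.1103]
ee_rot: [0.658, 3.069, 0.0]
force: [1.0, -0.4, -0.7]
width: 0.766
pos [0.4654 0.2539 0.1103] yaw 155.81 tilt 0.15 F [ 1.   -0.43 -0.68] w 0.766 t 6.4 j [ 0.12  0.65 -1.06  1.88  0.67  1.01 -0.08]
turn -10.19 delta now axes cm [0.44 0.76 7.73]
delta in final axes cm [0.28 0.83 7.73]
```

```bash
python3 -m crank '[[[0,0,0],-5.1,60],[[0,0,0],-5.1,60],[[0.3,0.8,0],0,60],[[0,0,2],0,60],[[0,0,0],0,60]]' ; python3 plan.py .4647 .2626 .033 166; python3 - <<'E'
from h import *
for c in("side","top"):
    im,d=get_image(c); cv2.imwrite(f"pics/{c}2.png",cv2.resize(im[150:350,150:420,::-1] ,None,fx=2.9,fy=2.9))
E
```

```text
clock: 6.9
position: [0.463, 0.2623, 0.0881]
ee_rot: [-0.394, -3.116, 0.003]
force: [0.0, -0.2, -0.2]
width: 0.762
pos [0.463  0.2623 0.0881] yaw 165.59 tilt 0.1 F [ 0.01 -0.21 -0.19] w 0.762 t 6.9 j [ 0.11  0.7  -1.07  1.89  0.73  1.    0.03]
turn -0.41 delta now axes cm [-0.15  0.08  5.51]
delta in final axes cm [-0.15  0.07  5.51]
```

View pics/side2.png

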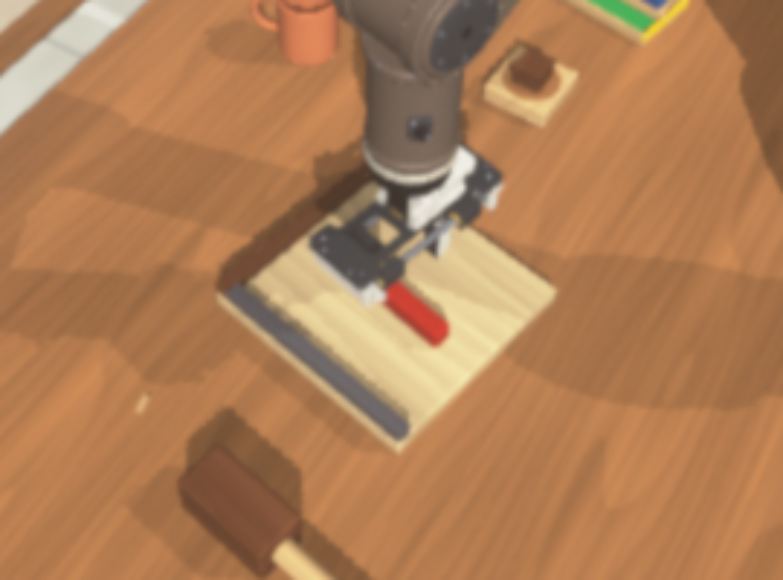

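The fingers straddle the red handle with the jaw axis across it. Descending and closing.

```bash
python3 -m crank '[[[-0.15,0.1,2],-0.4,60],[[0,0,2],0,60],[[0,0,1.5],0,60],[[0,0,0],0,60]]' ; python3 plan.py .4647 .2626 .033 166
```

```text
clock: 7.4
position: [0.4645, 0.2626, 0.0328]
ee_rot: [-0.38, -3.117, 0.003]
force: [0.2, 1.3, -0.4]
width: 0.764
pos [0.4645 0.2626 0.0328] yaw 166.1 tilt 0.13 F [ 0.2   1.29 -0.45] w 0.764 t 7.4 j [ 0.06  0.77 -1.    1.93  0.82  0.92 -0.03]
turn 0.1 delta now axes cm [-0.02 -0.   -0.02]
delta in final axes cm [-0.02 -0.   -0.02]
```

```bash
python3 -m crank '[[[0,0,0],0,255],[[0,0,0],0,255],[[0,0,0],0,255],[[0,0,0],0,255],[[0,0,0],0,255]]' 20;python3 -m crank '[[[0,0,0],0,255],[[0,0,0],0,255]]' ; python3 plan.py .4647 .2626 .12 166
```

```text
clock: 7.9
position: [0.4652, 0.2634, 0.0342]
ee_rot: [0.38, 3.118, 0.0]
force: [0.2, 0.7, -1.1]
width: 0.374
clock: 8.1
position: [0.4651, 0.2632, 0.0339]
ee_rot: [0.379, 3.119, -0.0]
force: [0.3, -0.5, 1.2]
width: 0.261
pos [0.4651 0.2632 0.0339] yaw 166.13 tilt 0.01 F [ 0.28 -0.52  1.22] w 0.261 t 8.1 j [ 0.06  0.77 -1.    1.93  0.82  0.92 -0.03]
turn 0.13 delta now axes cm [ 0.02 -0.07 -8.61]
delta in final axes cm [ 0.02 -0.07 -8.61]
```

```bash
python3 -m crank '[[[0,0,0],0,255],[[0,0,-1],0,255],[[0,0,-2],0,255],[[0,0,-3],0,255],[[0,0,-2],0,255]]' ; python3 plan.py .492 -.2965 .12 169.5; python3 - <<'E'
from h import *
for c in("side","top"):
    im,d=get_image(c); cv2.imwrite(f"pics/{c}3.png",cv2.resize(im[150:350,150:420,::-1] ,None,fx=2.9,fy=2.9))
E
```

```text
clock: 8.6
position: [0.465, 0.264, 0.116]
ee_rot: [0.378, 3.118, 0.002]
force: [0.7, 0.4, -0.1]
width: 0.259
pos [0.465 0.264 0.116] yaw 166.17 tilt 0.07 F [ 0.72  0.39 -0.11] w 0.259 t 8.6 j [ 0.13  0.67 -1.1   1.86  0.69  1.05  0.07]
turn -3.33 delta now axes cm [-16.02 -53.78  -0.46]
delta in final axes cm [-12.87 -54.62  -0.4 ]
```

View pics/side3.png

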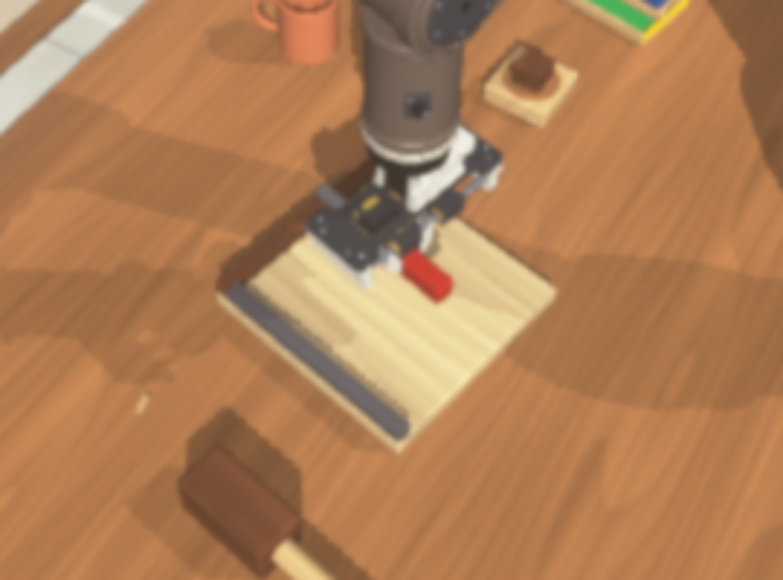

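The side view shows the gouge lifted level, with the red handle end sticking out below the jaws at about (428,277). Carrying it to the tray.

```bash
python3 -m crank '[[[0,0,-1],-3.3,255],[[-0.5,-2,0],0,255],[[-1,-4,0],0,255],[[-1,-4,0],0,255],[[-1,-4,0],0,255]]' 25;python3 -m crank '[[[-1,-4.2,0],0,255],[[-1,-4.2,0],0,255],[[-1,-4.2,0],0,255],[[-1,-4.2,0],0,255],[[-1,-4.2,0],0,255]]'; python3 plan.py .492 -.2965 .12 169.5
```

```text
clock: 9.2
position: [0.4733, 0.1177, 0.1233]
ee_rot: [-0.288, -3.128, 0.001]
force: [0.9, -0.2, -1.1]
width: 0.257
clock: 9.7
position: [0.4838, -0.0983, 0.1235]
ee_rot: [-0.289, -3.128, 0.0]
force: [0.9, -1.0, -0.0]
width: 0.261
pos [ 0.4838 -0.0983  0.1235] yaw 169.43 tilt 0.03 F [ 0.91 -0.99 -0.01] w 0.261 t 9.7 j [ 0.92  0.64 -1.19  1.95  0.7   1.04  0.8 ]
turn -0.07 delta now axes cm [ -4.44 -19.33   0.35]
delta in final axes cm [ -4.42 -19.34   0.35]
```

```bash
python3 -m crank '[[[-1,-4.2,0],0,255],[[-1,-4.2,0],0,255],[[-1,-4.2,0],0,255],[[-1,-4.2,0],0,255],[[-0.4,-2.5,0],0,255]]'; python3 -m crank '[[[0,0,2],0,255],[[0,0,2],0,255],[[0,0,2],0,255],[[0,0,0],0,255]]'; python3 plan.py .492 -.2965 .0205 169.5; python3 - <<'E'
from h import *
for c in("side","top"):
    im,d=get_image(c); y,x=(60,250) if c=="side" else (130,330)
    cv2.imwrite(f"pics/{c}4.png",cv2.resize(im[y:y+160,x:x+210,::-1] ,None,fx=3.6,fy=3.6))
E
```

```text
clock: 10.2
position: [0.4913, -0.2983, 0.1227]
ee_rot: [-0.295, -3.126, 0.001]
force: [0.1, 0.2, -1.4]
width: 0.255
clock: 10.6
position: [0.4902, -0.2936, 0.0608]
ee_rot: [-0.288, -3.124, -0.002]
force: [0.4, 1.1, -1.3]
width: 0.256
pos [ 0.4902 -0.2936  0.0608] yaw 169.46 tilt 0.27 F [ 0.35  1.1  -1.31] w 0.256 t 10.6 j [ 1.14  0.82 -1.09  1.82  0.83  1.06  1.11]
turn -0.04 delta now axes cm [-0.25 -0.25  4.03]
delta in final axes cm [-0.23 -0.25  4.03]
```

View pics/side4.png

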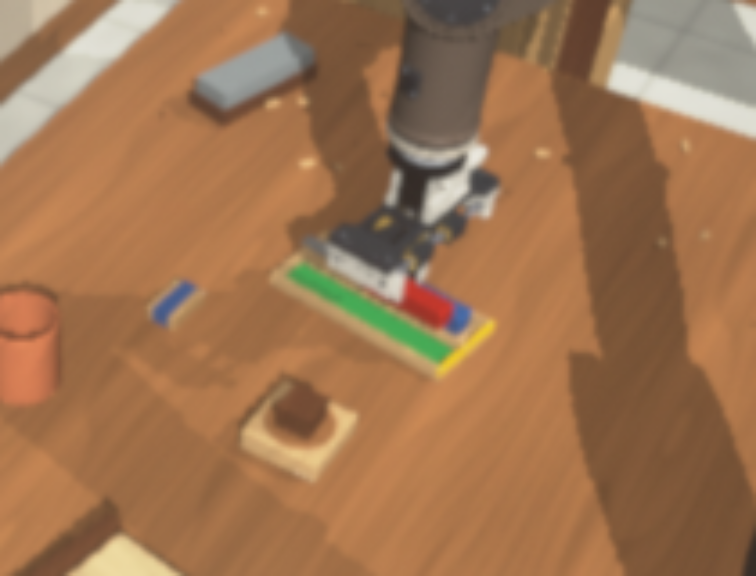

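View pics/top4.png

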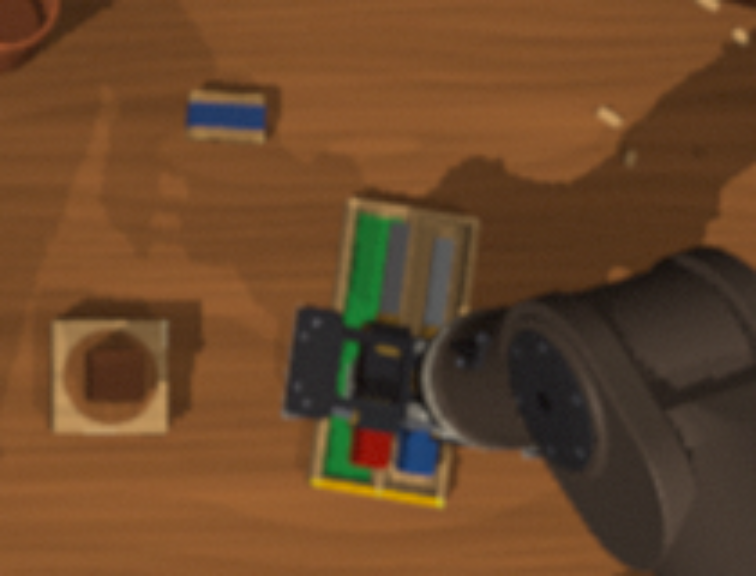

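```bash
python3 -m crank '[[[-0.25,0.15,1],0,255],[[0,0,1],0,255],[[0,0,0],0,255]]'; python3 plan.py .4927 -.2926 .0205 169.5; python3 - <<'E'
from h import *
for c in("top","side"):
    im,d=get_image(c); P,u,v=pts(c,d>0,d); r,g,b=im[d>0].astype(int).T
    m=(P[:,0]>.38)&(P[:,0]<.5)&(P[:,1]>-.38)&(P[:,1]<-.22)&(r>100)&(g<70)&(b<70)
    Q=P[m]; o=np.array([.5215,-.302]); a=np.radians(-10.5); e=np.array([[np.cos(a),np.sin(a)],[-np.sin(a),np.cos(a)]])
    L=(Q[:,:2]-o)@e.T; print(c,len(Q),"x",np.percentile(L[:,0],[2,50,98]).round(4),"y",np.percentile(L[:,1],[2,50,98]).round(4),"z",np.percentile(Q[:,2],[5,50,95]).round(4))
    m=(P[:,0]>.38)&(P[:,0]<.55)&(P[:,1]>-.42)&(P[:,1]<-.28)&(b>90)&(r<70);Q=P[m];L=(Q[:,:2]-o)@e.T; print("blue",L.mean(0),np.percentile(L[:,1],[5,95]))
E
```

```text
clock: 11.0
position: [0.4944, -0.2929, 0.0426]
ee_rot: [-0.289, -3.127, -0.0]
force: [-0.8, 0.1, -1.3]
width: 0.257
pos [ 0.4944 -0.2929  0.0426] yaw 169.45 tilt 0.09 F [-0.84  0.12 -1.3 ] w 0.257 t 11.0 j [ 1.12  0.84 -1.06  1.82  0.86  1.03  1.09]
turn -0.05 delta now axes cm [0.17 0.   2.21]
delta in final axes cm [0.17 0.   2.21]
top 109 x [-0.0971 -0.0754 -0.0608] y [-0.0826  0.008   0.0326] z [-0.0009  0.0533  0.2515]
blue [-0.07392187 -0.04311928] [-0.0542398  -0.03409163]
side 88 x [-0.087  -0.0643 -0.0361] y [-0.0061  0.0124  0.0207] z [0.0402 0.0533 0.0582]
blue [-0.07451507 -0.03883598] [-0.04454953 -0.03352494]
```

```bash
python3 - <<'E'
from h import *
for c in("top","side"):
    im,d=get_image(c); P,u,v=pts(c,d>0,d); r,g,b=im[d>0].astype(int).T
    o=np.array([.5215,-.302]); a=np.radians(-10.5); e=np.array([[np.cos(a),np.sin(a)],[-np.sin(a),np.cos(a)]])
    L=(P[:,:2]-o)@e.T
    m=(r>100)&(g<70)&(b<70)&(abs(P[:,2]-.0545)<.004)&(abs(L[:,0]+.07)<.05)&(abs(L[:,1])<.03)
    Q=L[m]; print(c,len(Q),rect(Q),Q.min(0).round(4),Q.max(0).round(4))
    m=(g>1.4*r)&(g>1.4*b)&(abs(L[:,1])<.03)&(abs(P[:,2])<.02)&(L[:,0]>.02)
    print("green y",np.percentile(L[m][:,1],[1,99]).round(4))
E
```

```text
top 78 [-73.9   7.1  23.5  25.    9.1] [-0.0871 -0.0055] [-0.0618  0.0184]
green y [0.0016 0.0178]
side 45 [-57.6   8.1  23.5  58.   78.4] [-0.0865 -0.0092] [-0.0316  0.0199]
green y [-0.0152  0.0118]
```

```bash
python3 -m crank '[[[0,-0.3,0.7],0,255],[[0,0,0.7],0,255],[[0,0,0.3],0,255],[[0,0,0],0,255]]'; python3 plan.py .4927 -.2956 .0205 169.5
```

```text
clock: 11.6
position: [0.494, -0.296, 0.0261]
ee_rot: [-0.289, -3.127, -0.001]
force: [0.1, 0.1, -1.4]
width: 0.261
pos [ 0.494  -0.296   0.0261] yaw 169.43 tilt 0.07 F [ 0.06  0.13 -1.36] w 0.261 t 11.6 j [ 1.11  0.86 -1.05  1.83  0.89  1.01  1.07]
turn -0.07 delta now axes cm [0.13 0.01 0.56]
delta in final axes cm [0.13 0.01 0.56]
```

```bash
python3 -m crank '[[[0,0,0.3],0,255],[[0,0,0.2],0,255],[[0,0,0],0,255]]'; python3 -m crank '[[[0,0,0.1],0,255],[[0,0,0],0,255]]';python3 plan.py .4927 -.2956 .0205 169.5
```

```text
clock: 11.9
position: [0.4943, -0.296, 0.0216]
ee_rot: [-0.289, -3.128, -0.0]
force: [0.5, 0.2, -0.5]
width: 0.261
clock: 12.1
position: [0.4946, -0.296, 0.021]
ee_rot: [0.289, 3.128, -0.0]
force: [-0.5, -0.1, -0.1]
width: 0.259
pos [ 0.4946 -0.296   0.021 ] yaw 169.44 tilt 0.02 F [-0.47 -0.09 -0.13] w 0.259 t 12.1 j [ 1.11  0.87 -1.04  1.83  0.9   1.    1.07]
turn -0.06 delta now axes cm [0.19 0.01 0.05]
delta in final axes cm [0.19 0.01 0.05]
```

```bash
python3 -m crank '[[[0,0,0.1],0,255],[[0,0,0],0,255]]';python3 plan.py .4927 -.2956 .0205 169.5; python3 -m crank '[[[0,0,0],0,176],[[0,0,0],0,176],[[0,0,0],0,176],[[0,0,0],0,176]]'; python3 plan.py .4927 -.2956 .0205 169.5
```

```text
clock: 12.3
position: [0.4946, -0.296, 0.0209]
ee_rot: [0.289, 3.128, -0.001]
force: [-4.1, 0.4, 11.3]
width: 0.26
pos [ 0.4946 -0.296   0.0209] yaw 169.44 tilt 0.05 F [-4.09  0.43 11.35] w 0.26 t 12.3 j [ 1.11  0.87 -1.04  1.83  0.9   1.    1.07]
turn -0.06 delta now axes cm [0.19 0.01 0.04]
delta in final axes cm [0.19 0.01 0.04]
clock: 12.7
position: [0.4944, -0.2961, 0.0197]
ee_rot: [-0.289, -3.128, -0.0]
force: [0.1, 0.3, 1.2]
width: 0.309
pos [ 0.4944 -0.2961  0.0197] yaw 169.43 tilt 0.0 F [0.1  0.3  1.17] w 0.309 t 12.7 j [ 1.11  0.87 -1.04  1.83  0.9   1.    1.07]
turn -0.07 delta now axes cm [ 0.18  0.01 -0.08]
delta in final axes cm [ 0.18  0.01 -0.08]
```

Set down (contact force rose) and released. Lifting clear.

```bash
python3 -m crank '[[[0,0,-0.5],0,172],[[0,0,-1],0,172],[[0,0,-2],0,172],[[0,0,-4],0,172],[[0,0,-4],0,140]]'; python3 plan.py .503 -.104 .12 90;python3 - <<'E'
from h import *
for c in("side","top"):
    im,d=get_image(c); y,x=(60,250) if c=="side" else (130,330)
    cv2.imwrite(f"pics/{c}5.png",cv2.resize(im[y:y+160,x:x+210,::-1] ,None,fx=3.6,fy=3.6))
E
```

```text
clock: 13.2
position: [0.4944, -0.2955, 0.1374]
ee_rot: [0.288, 3.128, 0.001]
force: [1.3, -0.9, 0.7]
width: 0.37
pos [ 0.4944 -0.2955  0.1374] yaw 169.48 tilt 0.04 F [ 1.29 -0.86  0.69] w 0.37 t 13.2 j [ 1.18  0.74 -1.16  1.74  0.73  1.17  1.19]
turn 79.48 delta now axes cm [ 2.65 18.99  1.75]
delta in final axes cm [19.15  0.86  1.74]
```

View pics/side5.png

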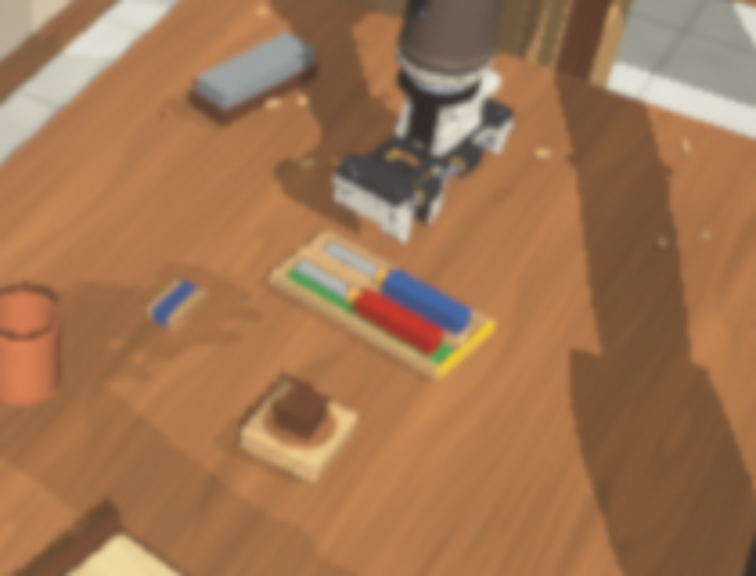

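View pics/top5.png

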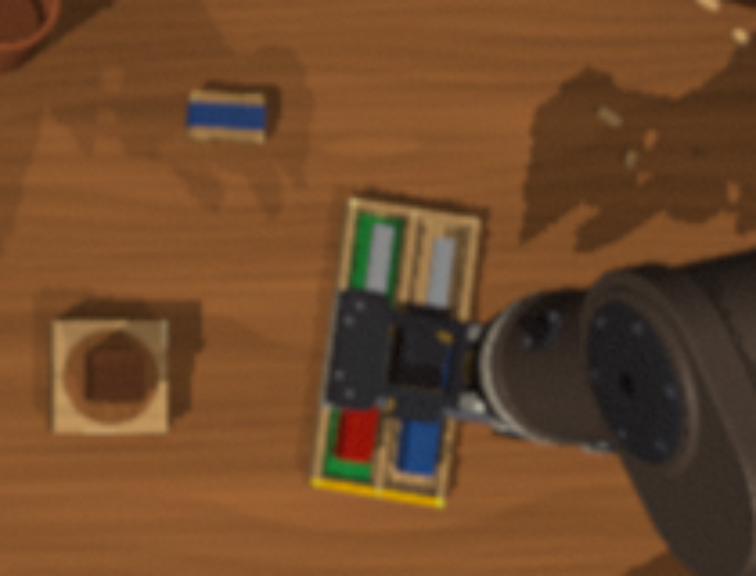

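The gouge lies flat in the green compartment: red handle beside the yellow end at about (357,435), blade away from it. Now the blank.

```bash
python3 -m crank '[[[0,2.5,0],8,0],[[0.3,2.5,0],8,0],[[0.7,2.4,0],8,0],[[1,2.3,0],8,0],[[1.3,2.1,0],8,0]]'; python3 -m crank '[[[0,0,0],8,0],[[0,0,0],8,0],[[0,0,0],8,0],[[0,0,0],8,0],[[0,0,0],8.5,0]]'; python3 plan.py .503 -.104 .12 89
```

```text
clock: 13.8
position: [0.5183, -0.1721, 0.136]
ee_rot: [1.349, 2.836, 0.0]
force: [0.4, 0.4, 0.2]
width: 0.836
clock: 14.3
position: [0.5183, -0.1729, 0.1359]
ee_rot: [2.247, 2.194, 0.001]
force: [-0.4, 0.1, 0.4]
width: 1.003
pos [ 0.5183 -0.1729  0.1359] yaw 88.64 tilt 0.06 F [-0.35  0.1   0.41] w 1.003 t 14.3 j [ 0.81  0.54 -0.83  1.83  0.48  0.98 -0.24]
turn -0.36 delta now axes cm [ 6.85 -1.69  1.59]
delta in final axes cm [ 6.86 -1.65  1.59]
```

```bash
python3 - <<'E'
from h import *
im,d=get_image("top")
for cam in("top","side"):
    im,d=get_image(cam); P,u,v=pts(cam,d>0,d); r,g,b=im[d>0].astype(int).T
    o=np.array([.5215,-.302]); a=np.radians(-10.5); e=np.array([[np.cos(a),np.sin(a)],[-np.sin(a),np.cos(a)]])
    L=(P[:,:2]-o)@e.T
    m=(r>100)&(g<70)&(b<70)&(abs(P[:,2]-.03)<.006)&(abs(L[:,0]+.05)<.06)&(abs(L[:,1])<.03)
    if m.sum()>5: print(cam,m.sum(),"gouge handle in liner mm",rect(L[m]),L[m].min(0),L[m].max(0),np.median(P[m][:,2]))
E
```

```text
top 60 gouge handle in liner mm [-74.1   5.3  25.4  18.3  14.1] [-0.08673985 -0.00673785] [-0.0624223   0.01634197] 0.030895452707873097
side 88 gouge handle in liner mm [-40.2   5.2  27.3  92.2  86.1] [-0.08608163 -0.00747181] [0.00658799 0.02036639] 0.03195357315084608
```

```bash
python3 -m crank '[[[3.4,-0.8,0],-0.3,0],[[3.4,-0.8,0],0,0],[[0,0,1],0,0],[[0,0,1],0,0],[[0,0,0],0,0]]'; python3 plan.py .503 -.104 .03 88.9; python3 - <<'E'
from h import *
for c in("side","top"):
    im,d=get_image(c); y,x=(120,250) if c=="side" else (150,280)
    cv2.imwrite(f"pics/{c}6.png",cv2.resize(im[y:y+130,x:x+170,::-1] ,None,fx=4.4,fy=4.4))
    P,u,v=pts(c,d>0,d); r=im[d>0][:,0]
    m=(abs(P[:,0]-.503)<.06)&(abs(P[:,1]+.104)<.06)&(P[:,2]>.016)&(P[:,2]<.03)
    print(c,rect(P[m]))
E
```

```text
clock: 14.95
position: [0.5023, -0.1062, 0.1135]
ee_rot: [-2.234, -2.207, 0.003]
force: [0.7, -0.2, -0.5]
width: 1.002
pos [ 0.5023 -0.1062  0.1135] yaw 89.3 tilt 0.13 F [ 0.74 -0.2  -0.51] w 1.002 t 14.95 j [ 0.71  0.53 -0.83  1.93  0.49  0.91 -0.38]
turn 0.4 delta now axes cm [0.22 0.09 8.35]
delta in final axes cm [0.22 0.07 8.35]
side [ 502.6 -104.4   91.3   85.8   89.4]
top [503.1 -87.5  53.8  80.9  88.7]
```

View pics/side6.png

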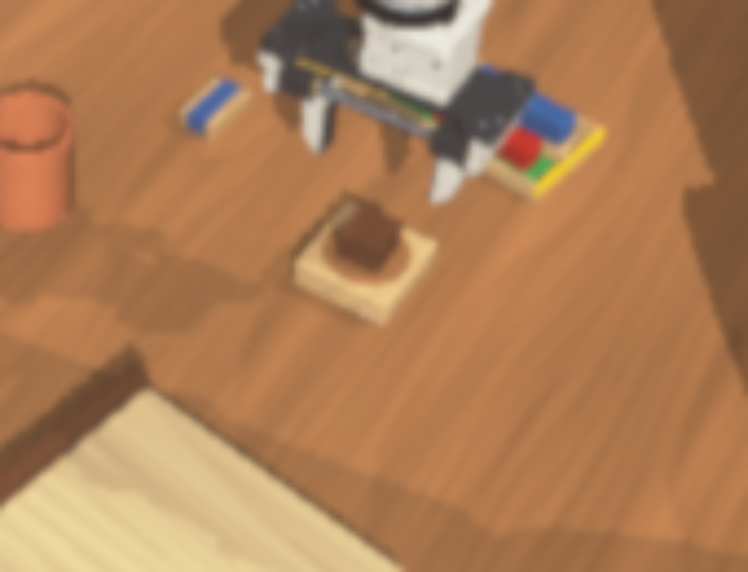

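View pics/top6.png

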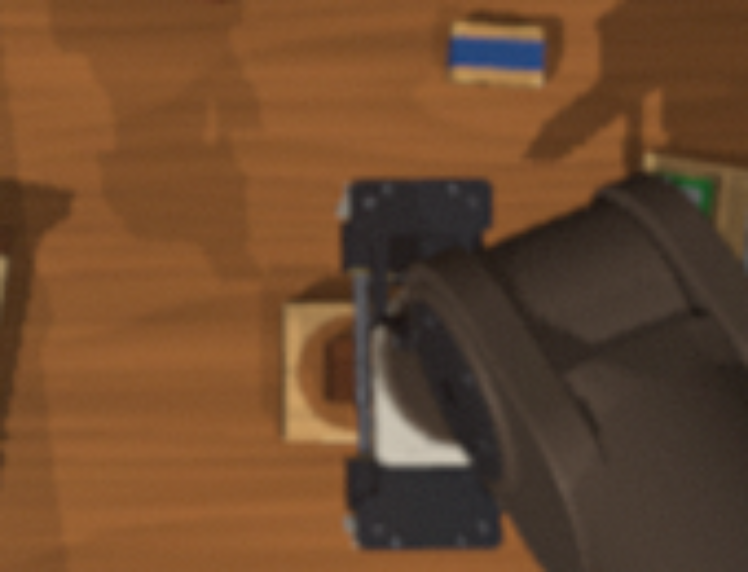

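Jaws straddle the dark block, which sits centred between the fingers. Descending.

```bash
python3 -m crank '[[[0.2,0.1,2],0.4,0],[[0,0,2],0,0],[[0,0,2],0,0],[[0,0,2],0,0],[[0,0,0],0,0]]'; python3 plan.py .503 -.104 .03 88.9
```

```text
clock: 15.55
position: [0.5029, -0.1039, 0.033]
ee_rot: [-2.243, -2.196, 0.003]
force: [-1.0, 0.1, 1.2]
width: 1.001
pos [ 0.5029 -0.1039  0.033 ] yaw 88.81 tilt 0.2 F [-1.02  0.1   1.19] w 1.001 t 15.55 j [ 0.63  0.63 -0.74  1.99  0.62  0.76 -0.5 ]
turn -0.09 delta now axes cm [-0.01  0.01  0.3 ]
delta in final axes cm [-0.01  0.01  0.3 ]
```

```bash
python3 -m crank '[[[0,0,0.2],0,255],[[0,0,0],0,255],[[0,0,0],0,255],[[0,0,0],0,255],[[0,0,0],0,255]]' 40; python3 -m crank '[[[0,0,0],0,255],[[0,0,0],0,255],[[0,0,0],0,255]]'; python3 plan.py .503 -.104 .11 79.3
```

```text
clock: 16.05
position: [0.5044, -0.1032, 0.0333]
ee_rot: [2.243, 2.198, 0.0]
force: [0.2, -0.1, -0.0]
width: 0.616
clock: 16.35
position: [0.5041, -0.1031, 0.0329]
ee_rot: [-2.244, -2.199, 0.0]
force: [-0.6, 0.2, 1.7]
width: 0.412
pos [ 0.5041 -0.1031  0.0329] yaw 88.83 tilt 0.01 F [-0.59  0.23  1.68] w 0.412 t 16.35 j [ 0.63  0.63 -0.74  1.99  0.62  0.75 -0.5 ]
turn 9.53 delta now axes cm [-0.09 -0.11 -7.71]
delta in final axes cm [-0.1  -0.09 -7.71]
```

```bash
python3 -m crank '[[[0,0,0],0,255],[[0,0,-1],0,255],[[0,0,-2],0,255],[[0,0,-3],0,255],[[0,0,0],0,255]]' ; python3 plan.py .45 .2 .09 79.3
python3 - <<'E'
from h import *
for c in("top","side"):
    im,d=get_image(c); P,u,v=pts(c,d>0,d); cv2.imwrite(f"pics/{c}7.png",im[:,:,::-1])
    m=(P[:,0]>.33)&(P[:,0]<.68)&(P[:,1]>.09)&(P[:,1]<.43)&(P[:,2]>.012)&(P[:,2]<.05)
    Q=P[m]; print(c,"board",rect(Q))
    for a in(-10,-10.5,-11,):
        A=np.radians(a);e=np.array([[np.cos(A),np.sin(A)],[-np.sin(A),np.cos(A)]])
        H=Q[Q[:,2]>.033]; L=H[:,:2]@e.T
        xm,ym=L.max(0)
        fs=L[(L[:,1]<ym-.05)&(L[:,0]>xm-.04)]; ls=L[(L[:,0]<xm-.05)&(L[:,1]>ym-.04)]
        print(a,"far x",np.percentile(fs[:,0],[1,5,50,95,99]).round(4),"left y",np.percentile(ls[:,1],[1,5,50,95,99]).round(4),
          "slopes",np.degrees(np.polyfit(fs[:,1],fs[:,0],1)[0]).round(2),np.degrees(np.polyfit(ls[:,0],ls[:,1],1)[0]).round(2),len(fs),len(ls))
E
```

```text
clock: 16.85
position: [0.5064, -0.1027, 0.0963]
ee_rot: [2.241, 2.196, 0.005]
force: [1.1, -0.3, -1.4]
width: 0.408
pos [ 0.5064 -0.1027  0.0963] yaw 88.85 tilt 0.3 F [ 1.13 -0.33 -1.42] w 0.408 t 16.85 j [ 0.69  0.55 -0.81  1.94  0.52  0.87 -0.42]
turn 9.55 delta now axes cm [30.15 -6.25  0.59]
delta in final axes cm [ 28.7  -11.16   0.63]
top board [490.4 251.8 251.2 260.2  79.1]
-10 far x [0.5503 0.5515 0.5596 0.5678 0.5691] left y [0.4387 0.4399 0.4483 0.4568 0.4584] slopes 0.91 -0.89 506 550
-10.5 far x [0.548  0.5486 0.5568 0.5649 0.5659] left y [0.443  0.4437 0.4519 0.4604 0.4615] slopes 0.42 -0.39 502 550
-11 far x [0.5453 0.546  0.554  0.5624 0.5632] left y [0.4467 0.4474 0.4555 0.4638 0.4648] slopes -0.1 0.1 498 552
side board [490.3 250.1 253.6 262.7  79.4]
-10 far x [0.5495 0.551  0.5587 0.5687 0.5701] left y [0.4375 0.4392 0.4485 0.4565 0.4576] slopes 0.72 -1.01 323 428
-10.5 far x [0.5471 0.5483 0.5562 0.5656 0.5671] left y [0.4415 0.4427 0.4522 0.4599 0.4609] slopes 0.22 -0.52 320 428
-11 far x [0.5444 0.5457 0.5535 0.5627 0.5646] left y [0.4453 0.4463 0.4557 0.4634 0.4644] slopes -0.3 -0.01 316 431
```

View pics/side7.png

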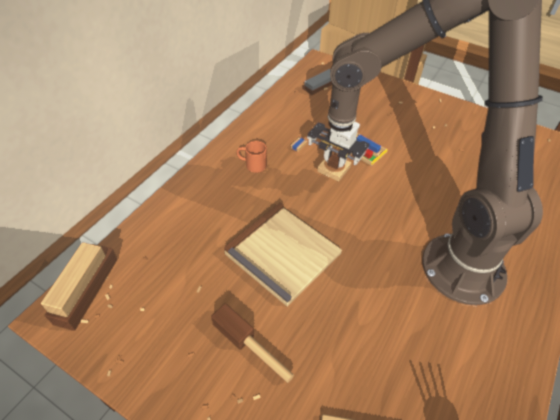

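Board is clear and the blank is held level above the bench, by (337,165) in the side view. The seated centre works out to about (0.571, 0.301) with the board turned -10.9°. I'll approach 15 mm short of both stops.

```bash
python3 -m crank '[[[0,0,0],5,255],[[0,0,0],4.8,255],[[2,0,0],0,255],[[4,0,0],0,255],[[4,0,0],0,255]]' ;python3 -m crank '[[[4.5,0,0],0,255],[[4.5,0,0],0,255],[[4.5,0,0],0,255],[[4,0,0],0,255],[[0,0,0],0,255]]' ; python3 plan.py .5533 .2892 .09 79.1
```

```text
clock: 17.45
position: [0.5225, -0.0049, 0.0917]
ee_rot: [-2.425, -1.996, 0.003]
force: [0.8, 0.3, -2.2]
width: 0.411
clock: 17.95
position: [0.5556, 0.1745, 0.0925]
ee_rot: [-2.412, -2.006, -0.005]
force: [-1.2, -0.0, -1.4]
width: 0.408
pos [0.5556 0.1745 0.0925] yaw 79.49 tilt 0.28 F [-1.18 -0.05 -1.38] w 0.408 t 17.95 j [ 0.11  0.63 -0.74  1.78  0.51  0.93 -1.03]
turn 0.39 delta now axes cm [11.23 -2.32  0.31]
delta in final axes cm [11.22 -2.39  0.25]
```

```bash
python3 -m crank '[[[3.7,-0.8,0],0.4,255],[[3.7,-0.8,0],0,255],[[3.7,-0.8,0],0,255],[[0,0,0],0,255]]' ; python3 plan.py .5533 .2892 .055 79.1; python3 - <<'E'
from h import *
for c in("top","side"):
    im,d=get_image(c); y,x=(180,170) if c=="side" else (160,140)
    cv2.imwrite(f"pics/{c}8.png",cv2.resize(im[y:y+140,x:x+190,::-1] ,None,fx=4,fy=4))
E
```

```text
clock: 18.35
position: [0.5521, 0.2869, 0.0923]
ee_rot: [-2.42, -1.996, -0.002]
force: [-0.7, 0.7, -2.6]
width: 0.415
pos [0.5521 0.2869 0.0923] yaw 79.04 tilt 0.26 F [-0.67  0.65 -2.59] w 0.415 t 18.35 j [-0.09  0.68 -0.72  1.68  0.52  0.98 -1.19]
turn -0.06 delta now axes cm [0.24 0.08 3.74]
delta in final axes cm [0.25 0.07 3.73]
```

View pics/side8.png

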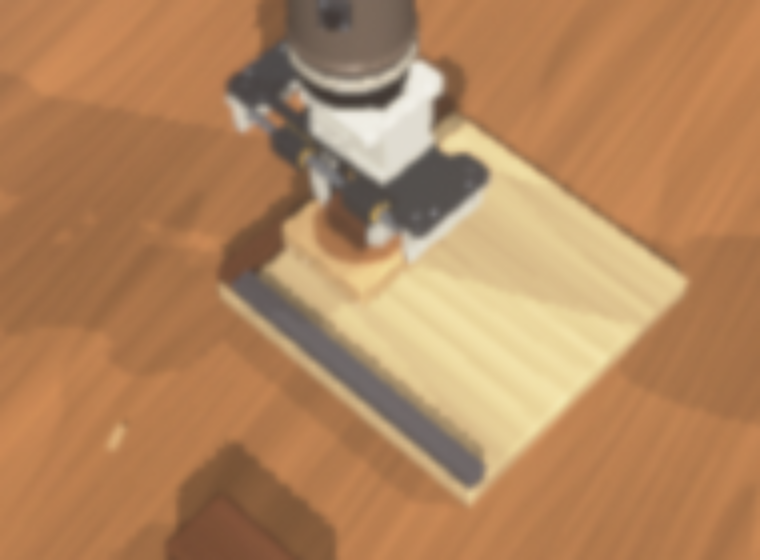

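View pics/top8.png

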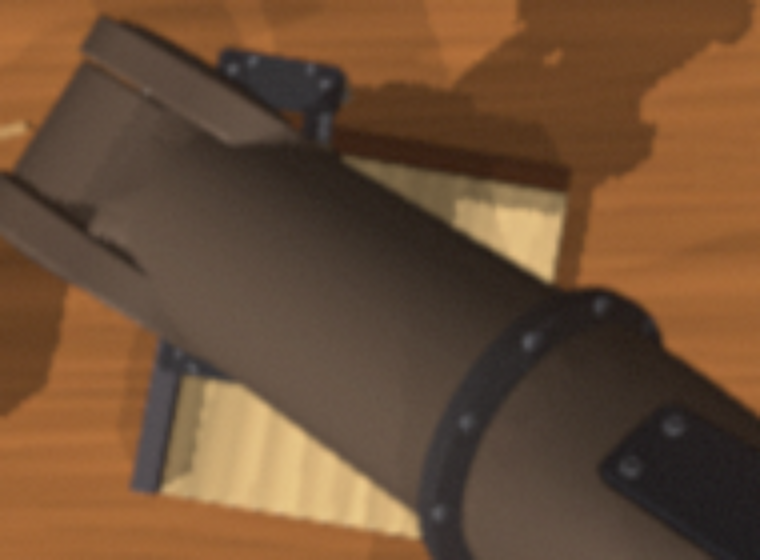

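The side view shows the blank hanging level over the board, square and clear of both stops. Lowering.

```bash
python3 -m crank '[[[0.2,0,1.5],0,255],[[0,0,1],0,255],[[0,0,0.5],0,255],[[0,0,0],0,255]]' ; python3 plan.py .5533 .2892 .053 79.1
```

```text
clock: 18.85
position: [0.5545, 0.2809, 0.0613]
ee_rot: [-2.431, -1.989, 0.004]
force: [-0.4, 0.3, -1.5]
width: 0.413
pos [0.5545 0.2809 0.0613] yaw 78.58 tilt 0.14 F [-0.41  0.33 -1.48] w 0.413 t 18.85 j [-0.1   0.71 -0.7   1.7   0.55  0.93 -1.22]
turn -0.52 delta now axes cm [ 0.79 -0.28  0.83]
delta in final axes cm [ 0.79 -0.27  0.83]
```

```bash
python3 -m crank '[[[0,0,0.4],0,255],[[0,0,0.2],0,255],[[0,0,0],0,255],[[0,0,0],0,255]]' ; python3 plan.py .5533 .2892 .053 79.1
```

```text
clock: 19.25
position: [0.5551, 0.2825, 0.0571]
ee_rot: [2.43, 1.991, 0.0]
force: [-0.0, 0.4, -2.2]
width: 0.407
pos [0.5551 0.2825 0.0571] yaw 78.64 tilt 0.02 F [-0.03  0.4  -2.18] w 0.407 t 19.25 j [-0.11  0.72 -0.69  1.71  0.55  0.92 -1.22]
turn -0.46 delta now axes cm [ 0.63 -0.31  0.41]
delta in final axes cm [ 0.63 -0.3   0.41]
```

```bash
python3 -m crank '[[[0,0,0.2],0,255],[[0,0,0.1],0,255],[[0,0,0],0,255]]' ; python3 -m crank '[[[0,0,0.1],0,255],[[0,0,0],0,255]]' ;python3 plan.py .5533 .2892 .053 79.1
```

```text
clock: 19.55
position: [0.5549, 0.2823, 0.0537]
ee_rot: [2.43, 1.991, -0.0]
force: [0.7, -0.1, -1.9]
width: 0.409
clock: 19.75
position: [0.5551, 0.2824, 0.053]
ee_rot: [2.43, 1.99, 0.0]
force: [0.1, -0.7, 0.9]
width: 0.41
pos [0.5551 0.2824 0.053 ] yaw 78.64 tilt 0.02 F [ 0.1  -0.74  0.86] w 0.41 t 19.75 j [-0.11  0.72 -0.69  1.71  0.56  0.92 -1.23]
turn -0.46 delta now axes cm [ 0.63 -0.31 -0.  ]
delta in final axes cm [ 0.63 -0.3  -0.  ]
```

Contact at 0.053 as predicted. Now slide to the stops in small steps.

```bash
python3 -m crank '[[[0,0,0.03],-0.3,255],[[0,0,0],0,255]]'; python3 plan.py .571 .3011 .053 79.1; python3 -m crank '[[[0.5,0.3,0],0,255],[[0.5,0.3,0],0,255],[[0.4,0.3,0],0,255],[[0,0,0],0,255]]';  python3 plan.py .571 .3011 .053 79.1
```

```text
clock: 19.95
position: [0.5551, 0.2826, 0.053]
ee_rot: [2.425, 1.997, 0.001]
force: [-1.2, -0.9, 4.3]
width: 0.415
pos [0.5551 0.2826 0.053 ] yaw 78.95 tilt 0.04 F [-1.18 -0.9   4.33] w 0.415 t 19.95 j [-0.11  0.72 -0.69  1.71  0.56  0.92 -1.22]
turn -0.15 delta now axes cm [ 2.12  1.2  -0.  ]
delta in final axes cm [ 2.11  1.21 -0.  ]
clock: 20.35
position: [0.5672, 0.2952, 0.053]
ee_rot: [-2.425, -1.997, -0.002]
force: [1.0, 0.9, 4.6]
width: 0.41
pos [0.5672 0.2952 0.053 ] yaw 78.94 tilt 0.09 F [0.98 0.87 4.58] w 0.41 t 20.35 j [-0.13  0.74 -0.69  1.67  0.56  0.94 -1.22]
turn -0.16 delta now axes cm [0.65 0.26 0.  ]
delta in final axes cm [0.65 0.26 0.  ]
```

```bash
python3 -m crank '[[[0.3,0.15,0],0,255],[[0.2,0,0],0,255],[[0,0,0],0,255]]';  python3 plan.py .571 .3011 .053 79.1; python3 -m crank '[[[0.1,0.1,0],0,255],[[0,0,0],0,255]]';  python3 plan.py .571 .3011 .053 79.1;
```

```text
clock: 20.65
position: [0.5693, 0.2989, 0.053]
ee_rot: [2.425, 1.996, 0.001]
force: [0.6, -0.9, 5.8]
width: 0.415
pos [0.5693 0.2989 0.053 ] yaw 78.92 tilt 0.05 F [ 0.6  -0.95  5.79] w 0.415 t 20.65 j [-0.13  0.75 -0.69  1.66  0.56  0.94 -1.22]
turn -0.18 delta now axes cm [ 0.24  0.12 -0.  ]
delta in final axes cm [ 0.24  0.12 -0.  ]
clock: 20.85
position: [0.5701, 0.2997, 0.053]
ee_rot: [2.425, 1.997, -0.0]
force: [-1.5, -1.4, 6.5]
width: 0.41
pos [0.5701 0.2997 0.053 ] yaw 78.93 tilt 0.02 F [-1.5  -1.44  6.48] w 0.41 t 20.85 j [-0.13  0.75 -0.69  1.65  0.56  0.95 -1.22]
turn -0.17 delta now axes cm [ 0.16  0.06 -0.  ]
delta in final axes cm [ 0.16  0.06 -0.  ]
```

```bash
for i in 1; do python3 -m crank '[[[0.1,0.1,0],0,255],[[0,0,0],0,255]]';python3 -m crank '[[[0.1,0.1,0],0,255],[[0,0,0],0,255]]';python3 -m crank '[[[0.1,0.1,0],0,255],[[0,0,0],0,255]]'; done;  python3 plan.py .571 .3011 .053 79.1
```

```text
clock: 21.05
position: [0.5712, 0.3005, 0.053]
ee_rot: [2.425, 1.997, -0.0]
force: [-1.4, -2.6, 7.1]
width: 0.412
clock: 21.25
position: [0.5715, 0.3009, 0.053]
ee_rot: [2.425, 1.997, -0.003]
force: [-5.5, -4.8, 10.1]
width: 0.407
clock: 21.45
position: [0.5717, 0.3016, 0.053]
ee_rot: [-2.424, -1.998, 0.005]
force: [-8.8, -4.0, 13.5]
width: 0.408
pos [0.5717 0.3016 0.053 ] yaw 78.98 tilt 0.19 F [-8.81 -4.04 13.47] w 0.408 t 21.45 j [-0.14  0.75 -0.69  1.64  0.56  0.95 -1.22]
turn -0.12 delta now axes cm [-0.06 -0.06 -0.  ]
delta in final axes cm [-0.06 -0.06 -0.  ]
```

```bash
cat > f.py <<'E'
from h import *
from scipy.spatial.transform import Rotation as R
s=[monitor.observe() for _ in range(1)][0]
M=R.from_rotvec(s["ee_rot"]).as_matrix(); print("tool-axes F",(M.T@s["force"]).round(1),"T",(M.T@s["ft_torque"]).round(2),"pos tool",((M.T@(np.array([.571,.3011,.053])-s["position"]))*1000).round(2),"t",s["clock"])
E
python3 -m crank '[[[0.1,0,0],0,255],[[0,0,0],0,255]]'; python3 f.py; python3 -m crank '[[[0.1,0,0],0,255],[[0,0,0],0,255]]';python3 f.py;  python3 plan.py .571 .3011 .053 79.1
```

```text
clock: 21.65
position: [0.5719, 0.3021, 0.053]
ee_rot: [2.424, 1.998, -0.006]
force: [-8.1, -5.8, 13.3]
width: 0.413
tool-axes F [ -7.3  -6.9 -13.2] T [ 1.46 -1.64 -0.21] pos tool [-1.17 -0.64  0.01] t 21.65
clock: 21.85
position: [0.5718, 0.3021, 0.053]
ee_rot: [2.424, 1.997, -0.008]
force: [-11.2, -9.5, 18.2]
width: 0.411
tool-axes F [-11.6  -9.2 -18.1] T [ 1.66 -2.22 -0.2 ] pos tool [-1.17 -0.62 -0.04] t 21.85
pos [0.5718 0.3021 0.053 ] yaw 78.97 tilt 0.32 F [-11.16  -9.52  18.19] w 0.411 t 21.85 j [-0.14  0.75 -0.68  1.64  0.56  0.96 -1.22]
turn -0.13 delta now axes cm [-0.12 -0.06 -0.  ]
delta in final axes cm [-0.12 -0.06 -0.  ]
```

```bash
python3 -m crank '[[[0.1,0.1,-0.05],0,255],[[0,0,0],0,255],[[0,0,0],0,255]]'; python3 f.py; python3 -m crank '[[[0,0,-0.05],0,255],[[0,0,0],0,255],[[0,0,0],0,255]]'; python3 f.py; python3 plan.py .571 .3011 .053 79.1
python3 - <<'E'
from h import *
for c in("top","side"):
    im,d=get_image(c); y,x=(180,170) if c=="side" else (160,140)
    cv2.imwrite(f"pics/{c}9.png",cv2.resize(im[y:y+140,x:x+190,::-1] ,None,fx=4,fy=4))
    P,u,v=pts(c,d>0,d); A=np.radians(-10.9);e=np.array([[np.cos(A),np.sin(A)],[-np.sin(A),np.cos(A)]]); L=P[:,:2]@e.T
    m=(abs(P[:,0]-.571)<.065)&(abs(P[:,1]-.301)<.065)&(P[:,2]>.04)&(P[:,2]<.05); print(c,m.sum(),rect(P[m]) if m.sum() else"", np.percentile(P[m][:,2],[5,50,95]) if m.sum() else "")
E
```

```text
clock: 22.15
position: [0.572, 0.3023, 0.0531]
ee_rot: [2.423, 1.997, -0.012]
force: [-14.8, -10.9, 18.1]
width: 0.409
tool-axes F [-13.6 -12.5 -18. ] T [ 2.18 -2.78 -0.32] pos tool [-1.32 -0.74  0.11] t 22.15
clock: 22.45
position: [0.572, 0.3023, 0.0532]
ee_rot: [2.423, 1.997, -0.012]
force: [-13.4, -10.4, 13.2]
width: 0.411
tool-axes F [-12.9 -11.2 -13.1] T [ 2.   -2.52 -0.35] pos tool [-1.39 -0.74  0.18] t 22.45
pos [0.572  0.3023 0.0532] yaw 78.99 tilt 0.44 F [-13.4  -10.44  13.25] w 0.411 t 22.45 j [-0.14  0.75 -0.68  1.64  0.56  0.96 -1.22]
turn -0.11 delta now axes cm [-0.14 -0.07  0.02]
delta in final axes cm [-0.14 -0.07  0.02]
top 3 [616.7 244.7  12.4   3.6  61.7] [0.04030549 0.04138177 0.04284063]
side 341 [569.8 329.5  68.5 130.3  83.7] [0.04038458 0.04399462 0.04795622]
```

View pics/side9.png

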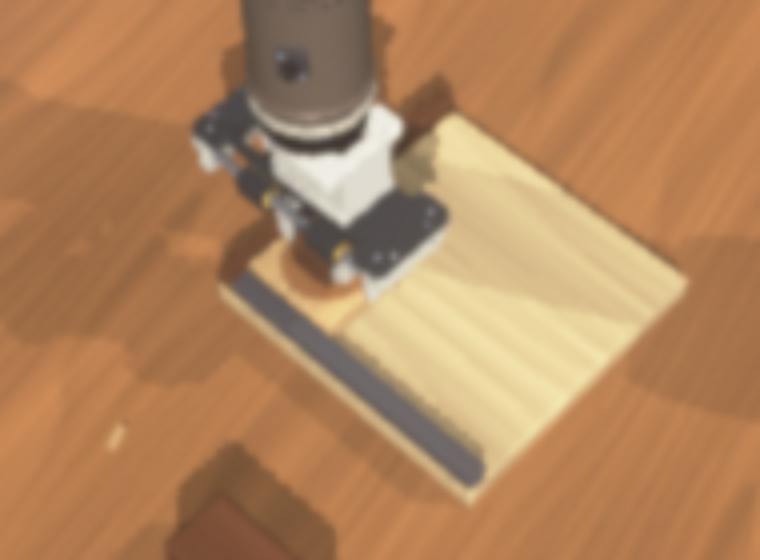

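The panel fills the corner: its left edge lies along the steel stop from (245,262) to (340,333) and its far edge against the far stop. One settle, a final gouge check, then hand-in.

```bash
python3 -m crank '[[[0,0,0],0,255],[[0,0,0],0,255],[[0,0,0],0,255],[[0,0,0],0,255],[[0,0,0],0,255]]'; python3 f.py; python3 - <<'E'
from h import *
o=np.array([.5215,-.302]); a=np.radians(-10.5); e=np.array([[np.cos(a),np.sin(a)],[-np.sin(a),np.cos(a)]])
for c in("top","side"):
    im,d=get_image(c); P,u,v=pts(c,d>0,d); r,g,b=im[d>0].astype(int).T; L=(P[:,:2]-o)@e.T
    m=(r>100)&(g<70)&(b<70)&(abs(P[:,2]-.03)<.006)&(abs(L[:,0]+.05)<.06)&(abs(L[:,1])<.03)
    print(c,m.sum(),rect(L[m]),np.median(P[m][:,2]).round(4))
    A=np.radians(-11);E=np.array([[np.cos(A),np.sin(A)],[-np.sin(A),np.cos(A)]]);B=P[:,:2]@E.T-np.array([.545,.4465])
    m=(B[:,0]<.02)&(B[:,0]>-.1)&(B[:,1]<-.001)&(B[:,1]>-.1)&(P[:,2]>.0405)&(P[:,2]<.047)
    if m.sum()>20:
        print("panel in corner frame min",np.percentile(B[m],[2],axis=0).round(4),"max",np.percentile(B[m],[98],axis=0).round(4),"z",np.median(P[m][:,2]).round(4))
E
python3 f.py
```

```text
clock: 23.05
position: [0.572, 0.3023, 0.0532]
ee_rot: [2.423, 1.997, -0.012]
force: [-12.6, -9.9, 14.2]
width: 0.411
tool-axes F [-12.2 -10.5 -14.1] T [ 1.99 -2.5  -0.39] pos tool [-1.4  -0.72  0.18] t 23.05
top 326 [-38.4   3.6  25.8  96.2  89.4] 0.0318
side 129 [-39.9   3.9  30.3  95.5  87.9] 0.0317
panel in corner frame min [[-0.0826 -0.044 ]] max [[ 0.0106 -0.0018]] z 0.0439
tool-axes F [-12.2 -11.2 -14. ] T [ 1.96 -2.45 -0.33] pos tool [-1.35 -0.77  0.17] t 23.15
```

```bash
python3 -c "
from cell import workorder; print(workorder.sign_off())"
```

```text
the job is handed in; nothing more can be done
None
```

I moved the gouge into the green-lined compartment and released it. The blank is set down flat and still pressed into the corner by the gripper. I handed the job in at about 23 s of the 61 s allowed, and sign-off gave no verdict.

**Gouge:** The last check put it flat with the handle at the yellow end. Its grip point was about 28 mm behind the liner's centre and 4 mm to the side, with the handle's top at 32 mm. Both are inside the limits.

**Blank:** It stopped moving in both directions while the push force kept rising, so it bears on both stops.
- **Force:** The wrist reads about 12 N towards the left stop, 11 N towards the far stop and 14 N down. Even allowing for friction on the board, each stop should carry well over 2 N.
- **Position:** The gripper sits within about 1.5 mm of the seated point I calculated.
- **Angle:** The gripper is tilted 0.4° and within about 0.1° of square to the board.

**What I couldn't fully check:** The contact force on each stop is inferred from the wrist, not measured. The arm hid the blank in the top view, so only the side camera confirmed that it is in the corner.

**One thing that went wrong:** My first approach to the gouge ran close to the last joint's limit, so I turned the gripper half round and grasped from there. I saw no contact with the chisel, mug, mallet or matchbox, but I didn't re-measure their positions at the end.

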